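Hang the ear defenders on the bar

TASK

Put the yellow ear defenders away: hang them by their headband over the horizontal bar of the rail stand, crown up, one cup on each side of the bar. The bar's height was changed by the last user, so feel for it: let the band come to rest on the bar before you let go, without pressing hard on the stand or bumping it. Leave the mug, the can and the roll of tape where they are.

Things in the scene. Friction and masses are not known exactly. Their poses are not given: they have to be found in the camera images.
- ear_defenders: yellow and black ear defenders, one rigid piece, about 0.15 kg, standing on their two cups. Origin: centre of the underside; z up to the crown of the headband, y from cup to cup, x across the band's width. Cups 70 mm (x) by 78 mm high, outer faces at y = +-70 mm, inner faces at y = +-28 mm (56 mm gap). Symmetric under a half turn about z
- muffs_mid (a point): centre of the ear defenders, half-way up: 78 mm above their origin; same axes
- crown (a point): underside of the headband at its crown, 148.5 mm above the origin; this rests on the bar; same axes. The black band is a strip 26 mm wide (x) and 7 mm thick, a half circle in the y-z plane about the point z = 92 mm, radii 56.5 and 63.5 mm. Fingertips reaching below the band here would meet the bar before the band does
- shoulder (a point): one place to take the band: its middle 40 mm beside the crown (y = +40 mm, z = 137 mm; its twin is at y = -40 mm); same axes. Here the fingertips pass beside the bar. Fingers close along x on the band's two edges, 26 mm apart; cup tops are 59 mm lower
- rail: rail stand, fixed to the worktop. Origin: on the worktop, straight below mid-bar; z up, x along the bar from its free end (x = -98 mm, facing the robot) to the post. Level steel bar, 16 mm diameter, at y = 0; 22 mm black ball on its free end. Its height is not reported: bar top 178 to 238 mm above the worktop. Rigid up to 25 N
- rail_post (a point): foot of the stand's upright telescopic post, on the worktop 90 mm from mid-bar (rail x = +90 mm): 24 mm tube with a 33 mm clamp collar, on a dark foot plate 90 mm (x) by 120 mm (y) by 12 mm centred here; nothing of the stand lies under the free part of the bar
- mug_mid (a point): centre of a black-and-white mug, 82 mm wide with handle 114 mm, 97 mm high; bystander, leave standing where it is
- can_mid (a point): centre of a drinks can, 53 mm in diameter, 134 mm high; bystander, leave standing where it is
- tape_mid (a point): centre of a roll of tan packing tape lying flat, 92 mm in diameter, 48 mm high; bystander, leave where it is
Things that resemble listed ones, but are neither listed nor needed, are in the scene too. What is shaped like the ear_defenders but purple is not meant.

How it is judged:
By the outcome, as a careful person would: the job done as asked, in the order asked, and still so for the second after the job is handed in, with the robot touching nothing.
It also fails if it takes over 48 s, if anything falls off the work surface, if the arm or the gripper's body presses on something with over 40 N, if the wrist force passes 120 N, or if a joint passes its speed limit or range.

ROBOT

A 6-joint arm with a two-finger parallel gripper is mounted at the origin on a cart in front of the work surface, level with it; the furniture and walls round the work are solid. World frame = base frame: x ahead of the robot, y to its left, z up, the work surface at z = 0. Lengths are in m, angles in degrees, forces in N, time in s.
With the tool pointing down it reaches from about 0.225 to 0.875 m from the base axis. Payload 3.4 kg.
Tool frame: the origin (TCP) lies between the finger pads; the fingertips stand ahead of it and the grasp point (between the pads) lies 11 mm behind it (r.tcp_to_tips is the z of the fingertips in the tool frame, in m); z points along the fingers, y is the line along which they close (so a half turn about z gives the same grasp; the last joint's range is limited). The gripper opens to 85 mm and grips with 20 to 120 N. Pads are 22 mm wide; open, the fingers measure 114 mm over their backs; the gripper's body (76 mm by 85 mm) begins 54 mm behind the grasp point. The pads swing forward as they close: fully open they stand 13 mm farther back than shut.
Start: joints at [-82.792, 15.808, 86.224, -0, 77.962, -6.933], TCP at [0.14, -0.558, 0.239] pointing down, gripper open.
Joint ranges: [-165.64, 165.64], [-43.16, 119.46], [12.63, 154.43], [-67.54, 247.53], [6.08, 155.33], [-154.97, 154.97]. Speed limits (degrees/s): [147.25, 147.25, 180, 180, 180, 180].

INTERFACE

Orientations are given as a 3x3 rotation matrix whose columns are the frame's x, y, z axes.
In Python, from cell import r gives the robot as it stands.
- The arm moves only by the shell command python3 -m pendant 'ROWS' [FORCE]. ROWS is JSON, a list of rows, each a list of 3 entries, a list of its own where there are three numbers: the shift along the world's x, y, z in m, then the turn about the world's z in degrees, then the closure in counts, from 0 (fully open) to 255 (shut). A call has 1 to 20 rows; each row shifts and turns the commanded pose from where the row before left it; what a row does not reach is not made up. A row lasts 1/8 s, in which the tool goes at most 62.5 mm and 10.7 degrees, less where a joint would pass 70% of its speed; a pose out of reach is approached as far as the arm can. A call is refused whole if a number of a shift passes 0.0625 or a number of a turn 10.7, either way. A call with a gripper value outside its range is refused whole. The fingers move at their own pace and stop on an object; FORCE is the grip in N (left out, the last holds). Time passes only in rows, so rows that do not move let the fingers close. It gives the time, the measured TCP pose, the force, the opening and the grip force at its end, in the units of the state.
- r.read_state(): the state, without advancing time (a new reading comes with each control period).
- r.snapshot(name): name is "scene" or "top" or "wrist"; returns a dict with "frame" (400x640x3 uint8, blue, green, red), "fx", "fy", "cx", "cy" (pixels), "R" (3x3) and "t" (3): a world point X has camera coordinates R X + t; the wrist camera has in their place "T_tool_cam" (4x4, takes a point from camera to tool coordinates, whose origin is the TCP and whose axes are the flange's). Camera axes: x right, y down, z forward; pixel columns grow to the right and rows downward; lengths in m; the calibration is good to about 2 mm. A picture is of the moment at which its call begins: read the wrist's pose just before it. There is no depth.
- r.close_job(): hands the job in; it is judged then, once.
Trained networks look in a picture, given as the dict that the camera call returned (one of the last four; its "shot" number tells which), for a name from the list of things; names that differ only in an ending like _2 or _b are one class to them, and where a whole thing is asked for, a point or a joint stands for the part that bears it (a point fixed in the world has none). Each returns a list of dicts, best first, with "score" (0 to 1); they miss things now and then, are a little off and sometimes report something else, mostly with a low value. They report only what shows in the picture. A call takes as long as a camera call. They do not tell look-alikes from the thing itself.
- r.search_frame(picture, label): "rect" ([left, top, right, bottom] in pixels, round what is visible of it).
- r.trace(picture, label): "region" (400x640 bool, what is visible of it) and "rect" ([left, top, right, bottom] in pixels, round what is visible of it).
The state is a dict: "time": time; "q": joint angles; "qd": joint speeds; "joint_torque": joint torques, N m; "tcp_pos": TCP position; "tcp_rot": TCP orientation; "ft_force": force on the tool from outside, world axes, zero at the start; "ft_torque": the same for the moment, N m; "opening": finger opening in m; "finger_force": force on a finger pad.
Only numpy, scipy, OpenCV 4.12 (cv2) and the standard library are available. Lean on these libraries where they do the work, as an engineer would, in place of code of your own. Each camera call takes 0.05 s, during which the arm holds its last target. There are 200 camera calls.

## Working session

There is one attempt and no reset: what is moved stays moved. The work goes in short steps, Python scripts to look and compute and a shell command to move; the robot and the scene stay as the last step left them, time stands still between calls to the robot, and variables do not carry over. Pictures are saved under pics/ and viewed, at most 10 in all, crops included, and the job is handed in when it is done.

```bash
mkdir -p pics; ls; python3 - <<'E'
from cell import r
import cv2,numpy as np
print(r.tcp_to_tips); s=r.read_state(); print(s['tcp_rot'],s['opening'])
for n in ("scene","top"):
    p=r.snapshot(n); cv2.imwrite(f"pics/{n}1.png",p["frame"])
    print(n,p['fx'],p['fy'],p['cx'],p['cy'],np.round(p['R'],4).tolist(),np.round(p['t'],4).tolist())
    for l in ("ear_defenders","rail","mug_mid","can_mid","tape_mid"):
        print(l,[(np.round(d['rect']).tolist(),round(d['score'],2)) for d in r.search_frame(p,l)][:4])
E
```

```text
pics
0.008
[[ 9.69701256e-01  2.44293720e-01 -2.29129981e-04]
 [ 2.44293715e-01 -9.69699482e-01  1.86951342e-03]
 [ 2.34523163e-04 -1.86884452e-03 -9.99998226e-01]] 0.08556988299769361
scene 508.65713483634556 508.65713483634556 318.8485612112876 200.70596666600701 [[-0.4793, -0.8776, 0.0068], [-0.392, 0.2072, -0.8963], [0.7852, -0.4323, -0.4434]] [0.2027, 0.3413, 1.0689]
ear_defenders [([343.0, 183.0, 369.0, 238.0], 0.94), ([396.0, 191.0, 444.0, 241.0], 0.89), ([352.0, 158.0, 374.0, 209.0], 0.84)]
rail []
mug_mid [([275.0, 200.0, 308.0, 236.0], 0.76)]
can_mid [([410.0, 173.0, 435.0, 214.0], 0.63), ([186.0, 202.0, 244.0, 271.0], 0.43)]
tape_mid [([296.0, 237.0, 334.0, 272.0], 0.75)]
top 479.5112634473506 479.5112634473506 318.033169880397 188.2099283116906 [[0.0028, -0.9985, -0.0543], [-0.9916, 0.0042, -0.1293], [0.1293, 0.0542, -0.9901]] [-0.0692, 0.5438, 1.2466]
ear_defenders [([398.0, 223.0, 457.0, 256.0], 0.91), ([341.0, 176.0, 398.0, 222.0], 0.87), ([393.0, 109.0, 439.0, 164.0], 0.85), ([181.0, 148.0, 231.0, 242.0], 0.62)]
rail [([181.0, 148.0, 227.0, 240.0], 0.6)]
mug_mid [([276.0, 142.0, 314.0, 175.0], 0.93)]
can_mid [([451.0, 178.0, 481.0, 200.0], 0.78)]
tape_mid [([274.0, 204.0, 308.0, 235.0], 0.76)]
```

View pics/scene1.png

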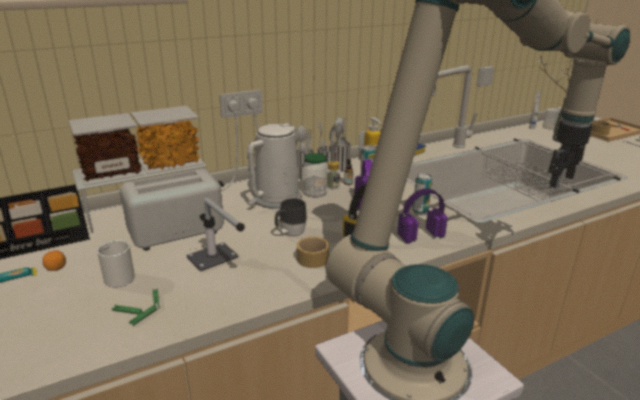

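View pics/top1.png

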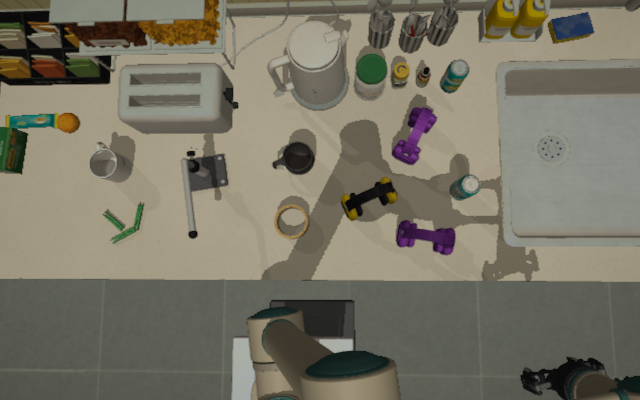

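Candidates in top view: yellow/black at (370,199), purple at (415,136), purple at (426,238). The description picks (370,199). The rail's ball is at (193,235) in top and about (239,227) in scene. I'll check with a crop.

```bash
cat > h.py <<'E'
import numpy as np,cv2
def ray(p,u,v):
    d=np.array([(u-p['cx'])/p['fx'],(v-p['cy'])/p['fy'],1.]); R=np.array(p['R']);return -R.T@np.array(p['t']),R.T@d
def atz(p,u,v,z):
    c,d=ray(p,u,v); return c+d*(z-c[2])/d[2]
def tri(p,a,q,b):
    c1,d1=ray(p,*a);c2,d2=ray(q,*b)
    s=np.linalg.lstsq(np.c_[d1,-d2],c2-c1,rcond=None)[0]
    x=c1+s[0]*d1;y=c2+s[1]*d2; return (x+y)/2,np.linalg.norm(x-y)
def proj(p,X):
    c=np.array(p['R'])@X+np.array(p['t']); return c[:2]/c[2]*p['fx']+[p['cx'],p['cy']]
E
python3 - <<'E'
from cell import r
from h import *
t=r.snapshot("top");s=r.snapshot("scene")
f=t['frame'];g=s['frame']
a=cv2.resize(f[140:250,165:245],None,fx=5,fy=5,interpolation=2);b=cv2.resize(f[165:235,330:410],None,fx=5,fy=5,interpolation=2);c=cv2.resize(g[190:275,180:260],None,fx=4,fy=4,interpolation=2)
o=np.zeros((590,800,3),np.uint8);o[:550,:400]=a;o[:350-110,400:800]=b[50:290];o[245:585,400:720]=c
cv2.imwrite("pics/crop.png",o)
print("ball",tri(t,(193,235),s,(239.5,227)))
for d in r.trace(t,"ear_defenders")[:3]:
    m=d['region'];hsv=cv2.cvtColor(f,cv2.COLOR_BGR2HSV)
    y=m&(hsv[...,0]>15)&(hsv[...,0]<35)&(hsv[...,1]>120)
    v,u=np.nonzero(m);print(d['rect'],m.sum(),y.sum())
    if y.sum()>30:
        n,l,st,ce=cv2.connectedComponentsWithStats(y.astype(np.uint8));
        for i in range(1,n):
            if st[i,4]>8: print(st[i],ce[i],atz(t,*ce[i],.06))
        k=cv2.minAreaRect(np.c_[u,v].astype(np.float32));print(k,atz(t,u.mean(),v.mean(),.09))
for n,u,v,z in [("plate",208,172,.012),("mug",295,158,.05),("can",466,189,.067),("tape",291,220,.024)]: print(n,atz(t,u,v,z))
E
```

```text
ball (array([0.41527653, 0.2202506 , 0.17917117]), np.float64(0.003967604956587051))
[340.8, 176.4, 396.1, 219.2] 1076 351
[379 177  12   8  59] [384.76271186 180.49152542] [ 0.55979947 -0.24470871  0.06      ]
[385 191  12  13 110] [391.22727273 196.66363636] [ 0.5174536  -0.26068514  0.06      ]
[342 195  16  25 182] [349.15934066 208.08791209] [ 0.48803951 -0.15195731  0.06      ]
((369.0224304199219, 198.5511474609375), (27.424657821655273, 55.83195495605469), 66.29735565185547) [ 0.51089479 -0.20224457  0.09      ]
[391.8, 110.2, 437.0, 164.8] 1172 0
[396.2, 220.0, 456.4, 256.9] 1259 0
plate [0.59303145 0.23600623 0.012     ]
mug [ 0.62302961 -0.00884975  0.05      ]
can [ 0.53573939 -0.45007529  0.067     ]
tape [0.45958208 0.00307188 0.024     ]
```

View pics/crop.png

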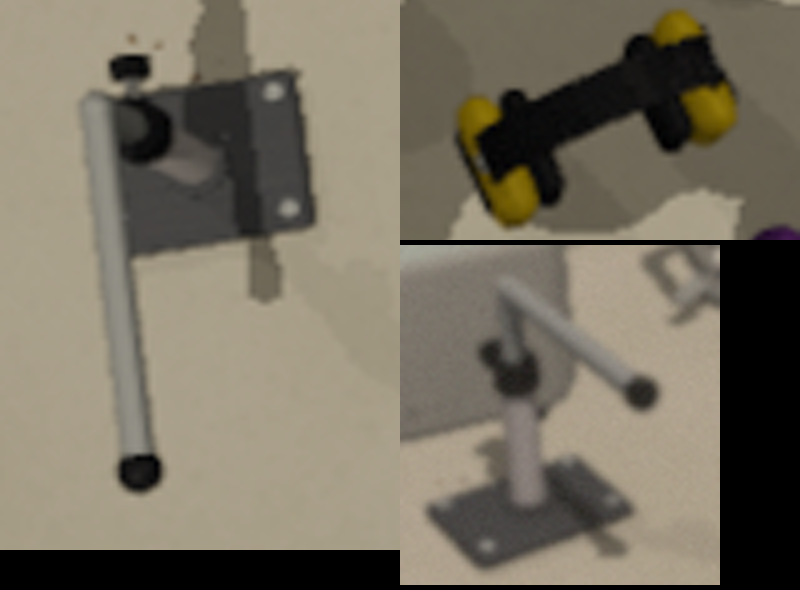

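The crop confirms the yellow-cupped one. The band crown is at about (369.6,196.6) in top. The bar runs from the ball at (193,234.4) to (184.4,159.6) in top, which is (240.2,226.5) to (206.8,199.5) in scene.

```bash
python3 - <<'E'
from cell import r
from h import *
t=r.snapshot("top");s=r.snapshot("scene")
a,e1=tri(t,(193,234.4),s,(240.2,226.5));b,e2=tri(t,(184.4,159.6),s,(206.8,199.5))
print(a,e1,b,e2, np.degrees(np.arctan2(b[1]-a[1],b[0]-a[0])),np.linalg.norm(b-a))
for z in (.17,.18,.19,.2): 
  A=atz(t,193,234.4,z);B=atz(t,184.4,159.6,z);print(z,A,B,np.linalg.norm(B-A))
P=[atz(t,165+x/5,140+y/5,.012) for x,y in((295,70),(315,228))];print("plate",P,np.degrees(np.arctan2(*(P[0]-P[1])[1::-1])))
C=atz(t,369.6,196.6,.152);print("crown",C)
# band edges where it meets cups: band ends, cups at z~.075
L=atz(t,349,208,.07);R=atz(t,388.9,191,.07);d=L-R;print(L,R,(L+R)/2,np.degrees(np.arctan2(d[1],d[0]))-90)
E
```

```text
[0.41620434 0.21909004 0.1800632 ] 0.0019840732047809247 [0.59566768 0.24584482 0.18065549] 0.0002018227253673497 8.479325691892004 0.18144767013883684
0.17 [0.41608166 0.22136907 0.17      ] [0.5976874  0.24940735 0.17      ] 0.18375741144960708
0.18 [0.4157469  0.21818247 0.18      ] [0.59574668 0.2459728  0.18      ] 0.1821324395186708
0.19 [0.41541213 0.21499586 0.19      ] [0.59380597 0.24253825 0.19      ] 0.18050746758773462
0.2 [0.41507736 0.21180925 0.2       ] [0.59186526 0.23910369 0.2       ] 0.1788824956567982
plate [array([0.64327413, 0.19271194, 0.012     ]), array([0.55486781, 0.17907776, 0.012     ])] 8.767184899855417
crown [ 0.50745524 -0.20010946  0.152     ]
[ 0.48738191 -0.15144543  0.07      ] [ 0.53099389 -0.25401106  0.07      ] [ 0.5091879  -0.20272825  0.07      ] 23.03570600010083
```

```bash
python3 -m pendant '[[[0.02,0.03,0.02],8,0],[[0.03,0.033,0.01],9,0],[[0.03,0.033,0.01],9,0],[[0.03,0.033,0.01],9,0],[[0.03,0.033,0.01],9,0],[[0.03,0.033,0],9,0],[[0.03,0.033,0],9,0],[[0.03,0.033,0],9,0],[[0.03,0.033,0],8,0],[[0.03,0.033,0],8,0],[[0.03,0.033,0],6,0],[[0.032,0.033,0],6,0],[[0,0,0],0,0],[[0,0,0],0,0]]' 40
python3 - <<'E'
from cell import r
from h import *
s=r.read_state();p=r.snapshot("wrist");cv2.imwrite("pics/w1.png",p['frame'])
print(s['tcp_pos'],s['tcp_rot'],p['T_tool_cam'],p['fx'],p['cx'],p['cy'])
for d in r.search_frame(p,"ear_defenders")[:3]:print(d)
E
```

```text
time: 2.6
tcp_pos: [0.4921, -0.1648, 0.2992]
tcp_rot: [[-0.393, 0.92, -0.001], [0.92, 0.393, -0.0], [-0.0, -0.001, -1.0]]
ft_force: [-0.6, 1.0, -0.3]
opening: 0.0853
finger_force: 0.0
[ 0.49211405 -0.16477678  0.29921385] [[-3.92966163e-01  9.19552624e-01 -7.52155622e-04]
 [ 9.19552918e-01  3.92965884e-01 -4.94133875e-04]
 [-1.58810602e-04 -8.85824790e-04 -9.99999595e-01]] [[-9.50708804e-04 -9.53828063e-01 -3.00351666e-01  7.61514197e-02]
 [ 9.99998659e-01 -1.30724597e-03  9.86111937e-04 -1.20529468e-03]
 [-1.33321474e-03 -3.00350325e-01  9.53828027e-01 -1.34266753e-01]
 [ 0.00000000e+00  0.00000000e+00  0.00000000e+00  1.00000000e+00]] 352.3669875427913 324.2074929647519 194.87834553175628
{'rect': [293.8, 128.7, 367.3, 274.1], 'score': 0.74}
{'rect': [358.0, 263.9, 447.4, 388.8], 'score': 0.63}
{'rect': [152.3, 199.7, 257.9, 305.1], 'score': 0.62}
```

View pics/w1.png

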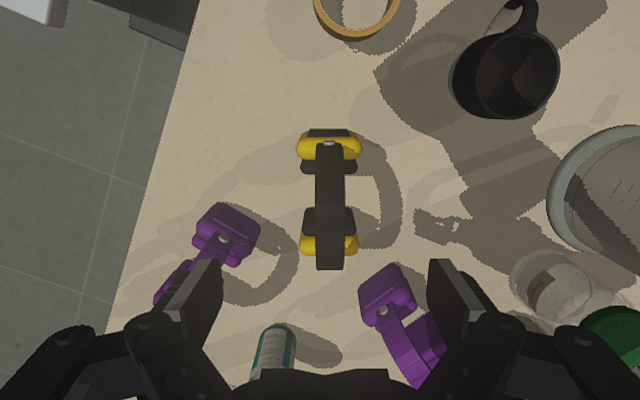

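The yellow one is at (329,200), with its band running vertically in the image from (329,145) to (330,270). The purples are at (210,250) and (400,310). I'll project the model to check the pose.

```bash
cat >> h.py <<'E'
def wcam(p,s):
    T=np.eye(4);T[:3,:3]=s['tcp_rot'];T[:3,3]=s['tcp_pos'];M=np.linalg.inv(T@np.array(p['T_tool_cam']))
    return dict(R=M[:3,:3],t=M[:3,3],fx=p['fx'],fy=p['fy'],cx=p['cx'],cy=p['cy'])
def obj(x,y,yaw,P,z0=0):
    a=np.radians(yaw);P=np.atleast_2d(P);return P@np.array([[np.cos(a),np.sin(a),0],[-np.sin(a),np.cos(a),0],[0,0,1]])+[x,y,z0]
E
python3 - <<'E'
from cell import r
from h import *
s=r.read_state();p=r.snapshot("wrist");w=wcam(p,s)
th=np.radians(np.arange(0,181,5))
o=p['frame'].copy()
def draw(x,y,yaw,c):
    for sx in(-.013,.013):
        P=obj(x,y,yaw,np.c_[0*th+sx,.0635*np.cos(th),.092+.0635*np.sin(th)])
        q=np.array([proj(w,X) for X in P]);cv2.polylines(o,[np.round(q*16).astype(int).reshape(-1,1,2)],False,c,1,cv2.LINE_AA,4)
    for sy in(-1,1):
        P=obj(x,y,yaw,[[a,sy*.07,z] for a,z in((-.035,.02),(-.035,.06),(.035,.06),(.035,.02))])
        q=np.array([proj(w,X) for X in P]);cv2.polylines(o,[np.round(q*16).astype(int).reshape(-1,1,2)],False,c,1,cv2.LINE_AA,4)
draw(.508,-.2015,23,(0,0,255))
cv2.imwrite("pics/w1m.png",cv2.resize(o[110:290,240:420],None,fx=3.2,fy=3.2,interpolation=2))
E
```

```text
(no output)
```

View pics/w1m.png

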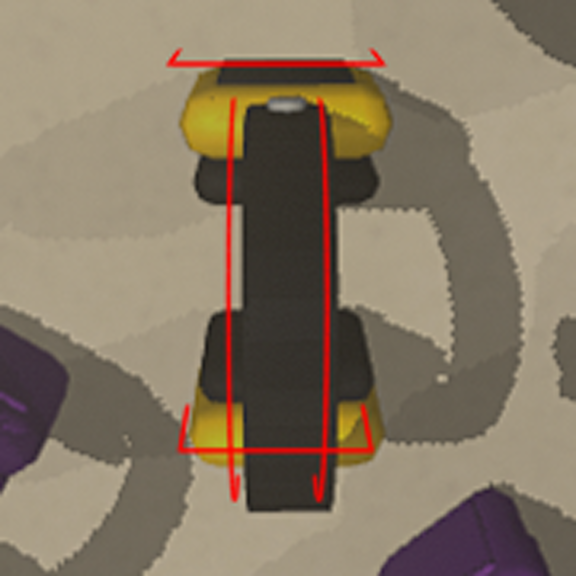

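```bash
python3 -m pendant '[[[0.004,0,-0.04],0,0],[[0,0,-0.05],0,0],[[0,0,-0.045],0,0],[[0,0,-0.025],0,0],[[0,0,-0.013],0,0],[[0,0,0],0,0],[[0,0,0],0,255],[[0,0,0],0,255],[[0,0,0],0,255],[[0,0,0],0,255],[[0,0,0],0,255],[[0,0,0],0,255],[[0,0,0],0,255],[[0,0,0],0,255]]' 50
```

```text
time: 4.5
tcp_pos: [0.4971, -0.1647, 0.1271]
tcp_rot: [[-0.393, 0.92, 0.002], [0.92, 0.393, -0.0], [-0.001, 0.001, -1.0]]
ft_force: [0.2, 1.7, 5.2]
opening: 0.025
finger_force: 49.8
```

```bash
python3 -m pendant '[[[0,0,0.015],0,255],[[0,0,0.03],0,255],[[0,0,0.04],0,255],[[0,0,0.045],0,255],[[0,0,0.045],0,255],[[0,0,0.035],0,255],[[0,0,0.025],0,255],[[0,0,0],0,255]]'
python3 -m pendant '[[[0.001,0.02,0],-1,255],[[0.001,0.035,0],-1.4,255],[[0.001,0.04,0],-1.5,255],[[0.001,0.04,0],-1.5,255],[[0.001,0.04,0],-1.5,255],[[0.001,0.04,0],-1.5,255],[[0.001,0.04,0],-1.5,255],[[0.001,0.04,0],-1.5,255],[[0.001,0.04,0],-1.5,255],[[0.001,0.04,0],-1.5,255],[[0,0.035,0],0,255],[[0,0.028,0],0,255],[[0,0,0],0,255],[[0,0,0],0,255]]'
python3 - <<'E'
from cell import r
from h import *
s=r.read_state();p=r.snapshot("wrist");q=r.snapshot("top");z=r.snapshot("scene")
print(s['tcp_pos'],s['ft_force'])
o=np.zeros((600,800,3),np.uint8)
o[:300,:480]=cv2.resize(p['frame'],(480,300));o[300:600,:400]=cv2.resize(q['frame'][130:280,120:320],(400,300));o[300:600,400:800]=cv2.resize(z['frame'][140:290,150:350],(400,300))
cv2.imwrite("pics/c2.png",o)
E
```

```text
time: 5.5
tcp_pos: [0.497, -0.1649, 0.3634]
tcp_rot: [[-0.393, 0.92, 0.004], [0.92, 0.393, -0.002], [-0.003, 0.003, -1.0]]
ft_force: [-0.8, 0.0, -2.2]
opening: 0.0248
finger_force: 49.4
time: 7.25
tcp_pos: [0.506, 0.2727, 0.3601]
tcp_rot: [[-0.152, 0.988, -0.002], [0.988, 0.152, -0.002], [-0.001, -0.002, -1.0]]
ft_force: [0.1, 0.1, -1.6]
opening: 0.0252
finger_force: 49.4
[0.5059904  0.27268565 0.36008065] [ 0.11649936  0.12178597 -1.55505984]
```

View pics/c2.png

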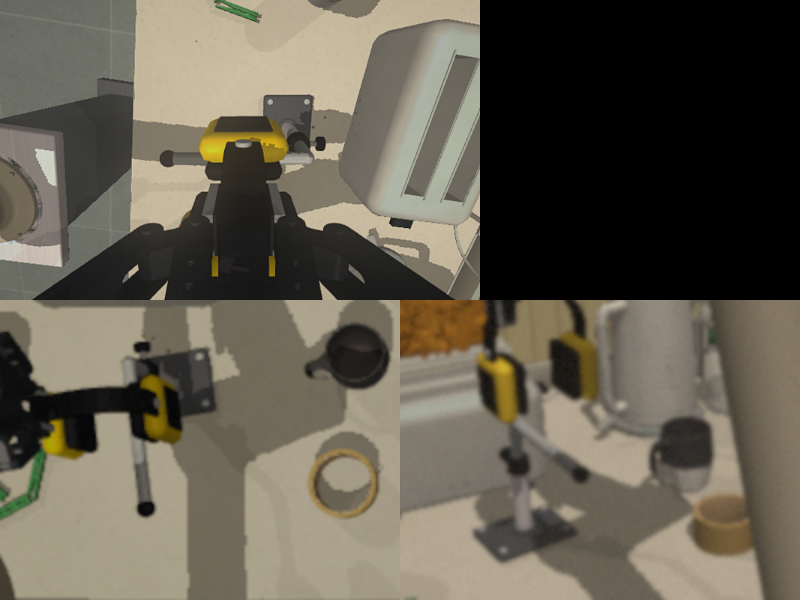

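The muffs are held above the bar. In the wrist view the ball is at about (223,211) full-size and the bar runs horizontally in the image. I'll check the lateral alignment numerically.

```bash
python3 - <<'E'
from cell import r
from h import *
s=r.read_state();p=r.snapshot("wrist");w=wcam(p,s);t=r.snapshot("top")
for z in(.17,.18,.19):print(z,atz(w,223,211,z))
print("tri ball",tri(w,(223,211),t,(193,234.4)))
for y in(-.049,.049):
    X=obj(.5125,.2325,8.7,[0,y,.039],.234)[0];print("cup exp",proj(t,X),proj(w,X))
for sx in(-.013,.013): print("band",[proj(t,obj(.5125,.2325,8.7,[sx,y,z],.234)[0]).round(1) for y,z in((-.0635,.092),(0,.1555))])
hsv=cv2.cvtColor(t['frame'],cv2.COLOR_BGR2HSV);m=cv2.inRange(hsv,(18,120,60),(35,255,255))
n,l,st,ce=cv2.connectedComponentsWithStats(m[150:250,120:250])
print([(st[i][:4]+[120,150,0,0],st[i][4]) for i in range(1,n) if st[i][4]>10])
for yy in(.07,-.07):
  print("outer face corners",[proj(t,obj(.5125,.2325,8.7,[x,yy,z],.234)[0]).round(1) for x in(-.035,.035) for z in(.01,.07)])
E
```

```text
0.17 [0.41390751 0.21475671 0.17      ]
0.18 [0.41637036 0.21883174 0.18      ]
0.19 [0.41883321 0.22290677 0.19      ]
tri ball (array([0.41594344, 0.21845462, 0.17893637]), np.float64(0.0003471645798294209))
cup exp [196.79211263 185.37568328] [325.47696094 317.204513  ]
cup exp [153.26764552 192.24064753] [325.41894062 190.89257261]
band [array([196.6, 187. ]), array([154.9, 187.7])]
band [array([195.1, 174.8]), array([153.5, 174.7])]
[(array([190, 167,  21,  35]), np.int32(324)), (array([141, 189,  21,  20]), np.int32(200))]
outer face corners [array([150.8, 210.4]), array([139.6, 208.1]), array([147.7, 180.1]), array([136.4, 176. ])]
outer face corners [array([211.7, 200.9]), array([203.9, 198. ]), array([208. , 170.6]), array([200.1, 165.9])]
```

```bash
python3 -m pendant '[[[0,0,-0.02],0,255],[[0,0,-0.03],0,255],[[0,0,-0.035],0,255],[[0,0,-0.035],0,255],[[0,0,-0.025],0,255],[[0,0,-0.015],0,255],[[0,0,-0.008],0,255],[[0,0,0],0,255]]'
python3 -m pendant '[[[0,0,-0.004],0,255],[[0,0,-0.004],0,255],[[0,0,0],0,255],[[0,0,0],0,255]]'
python3 -m pendant '[[[0,0,-0.004],0,255],[[0,0,0],0,255],[[0,0,0],0,255]]'
```

```text
time: 8.5
tcp_pos: [0.5067, 0.2733, 0.1935]
tcp_rot: [[-0.152, 0.988, 0.0], [0.988, 0.152, 0.0], [0.0, 0.0, -1.0]]
ft_force: [-0.0, 0.1, -1.8]
opening: 0.0251
finger_force: 49.4
time: 9.0
tcp_pos: [0.5066, 0.2734, 0.1855]
tcp_rot: [[-0.152, 0.988, 0.0], [0.988, 0.152, 0.0], [0.0, 0.0, -1.0]]
ft_force: [0.4, 1.0, -1.2]
opening: 0.0242
finger_force: 49.4
time: 9.38
tcp_pos: [0.5065, 0.2734, 0.1813]
tcp_rot: [[-0.152, 0.988, -0.0], [0.988, 0.152, -0.0], [-0.0, -0.0, -1.0]]
ft_force: [-0.1, -0.4, -2.2]
opening: 0.0252
finger_force: 49.4
```

```bash
python3 -m pendant '[[[0,0,-0.003],0,255],[[0,0,0],0,255],[[0,0,0],0,255]]' | egrep 'pos|force:'
python3 -m pendant '[[[0,0,-0.003],0,255],[[0,0,0],0,255],[[0,0,0],0,255]]'| egrep 'pos|force:'
python3 -m pendant '[[[0,0,-0.002],0,255],[[0,0,0],0,255],[[0,0,0],0,255]]'| egrep 'pos|force:'
```

```text
tcp_pos: [0.5065, 0.2734, 0.1783]
ft_force: [-1.0, -0.1, -2.1]
finger_force: 49.4
tcp_pos: [0.5065, 0.2734, 0.1753]
ft_force: [0.1, 0.2, -2.2]
finger_force: 49.4
tcp_pos: [0.5065, 0.2734, 0.1733]
ft_force: [-0.4, 0.4, -1.4]
finger_force: 49.4
```

```bash
python3 -m pendant '[[[0,0,-0.002],0,255],[[0,0,0],0,255],[[0,0,0],0,255]]' | egrep 'pos|force:'
```

```text
tcp_pos: [0.5065, 0.2734, 0.1713]
ft_force: [1.0, 0.2, -1.0]
finger_force: 49.4
```

```bash
python3 -m pendant '[[[0,0,-0.0015],0,255],[[0,0,0],0,255],[[0,0,0],0,255]]' | egrep 'pos|force:'
```

```text
tcp_pos: [0.5065, 0.2734, 0.1698]
ft_force: [0.5, 0.5, -1.4]
finger_force: 49.4
```

```bash
python3 -m pendant '[[[0,0,-0.0015],0,255],[[0,0,0],0,255],[[0,0,0],0,255]]' | egrep 'pos|force:'
```

```text
tcp_pos: [0.5065, 0.2734, 0.1683]
ft_force: [-0.1, -0.7, -2.5]
finger_force: 49.4
```

```bash
python3 -m pendant '[[[0,0,-0.0015],0,255],[[0,0,0],0,255],[[0,0,0],0,255]]' | egrep 'pos|force:'
```

```text
tcp_pos: [0.5064, 0.2734, 0.1668]
ft_force: [-0.4, 0.9, -1.5]
finger_force: 49.4
```

```bash
python3 -m pendant '[[[0,0,-0.0015],0,255],[[0,0,0],0,255],[[0,0,0],0,255]]' | egrep 'pos|force:'
```

```text
tcp_pos: [0.5066, 0.2734, 0.1655]
ft_force: [0.1, 0.1, -0.1]
finger_force: 49.7
```

```bash
python3 -m pendant '[[[0,0,-0.001],0,255],[[0,0,0],0,255],[[0,0,0],0,255]]' | egrep 'pos|force:'
```

```text
tcp_pos: [0.5067, 0.2733, 0.1652]
ft_force: [-1.5, -1.4, 4.9]
finger_force: 50.3
```

Contact: Fz rose from about -1.7 to 4.9 N, at the height the cameras predicted. I'll ease off a touch and open the gripper.

```bash
python3 -m pendant '[[[0,0,0.0005],0,255],[[0,0,0],0,255],[[0,0,0],0,200],[[0,0,0],0,160],[[0,0,0],0,120],[[0,0,0],0,80],[[0,0,0],0,40],[[0,0,0],0,0],[[0,0,0],0,0],[[0,0,0],0,0]]'
python3 - <<'E'
from cell import r
from h import *
p=r.snapshot("wrist");z=r.snapshot("scene")
o=np.zeros((600,800,3),np.uint8)
o[:300,:480]=cv2.resize(p['frame'],(480,300));o[300:600,400:800]=cv2.resize(z['frame'][140:290,150:350],(400,300))
cv2.imwrite("pics/c3.png",o)
E
```

```text
time: 14.0
tcp_pos: [0.5065, 0.2734, 0.1649]
tcp_rot: [[-0.152, 0.988, 0.0], [0.988, 0.152, 0.0], [0.0, 0.0, -1.0]]
ft_force: [-0.1, 0.2, 0.5]
opening: 0.0852
finger_force: 0.0
```

View pics/c3.png

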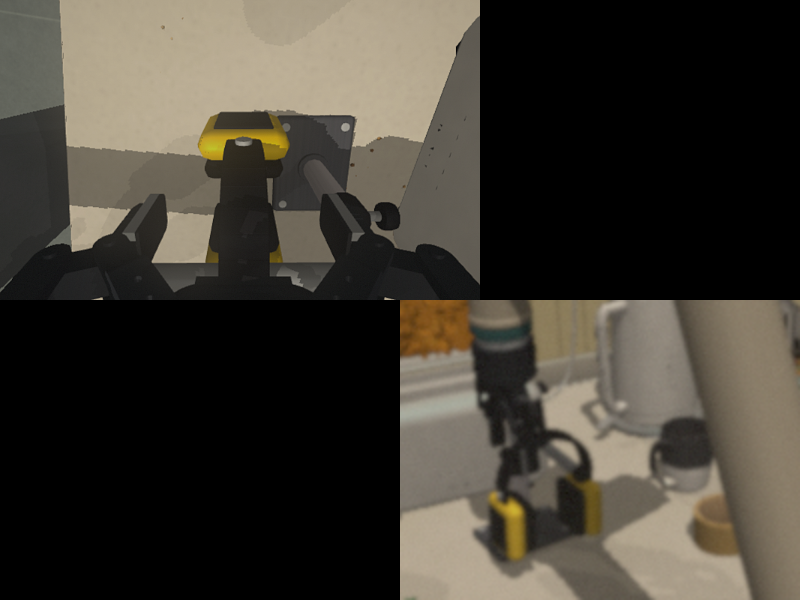

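The muffs hang free, with the cups at scene-crop (507,525) and (580,505) on either side of the bar, and the fingers are clear of the band. Next I'll retreat straight up.

```bash
python3 -m pendant '[[[0,0,0.01],0,0],[[0,0,0.02],0,0],[[0,0,0.03],0,0],[[0,0,0.04],0,0],[[0,0,0.04],0,0],[[0,0,0.03],0,0],[[0,0.03,0],0,0],[[-0.02,0.04,0],0,0],[[-0.03,0.04,0],0,0],[[-0.02,0.02,0],0,0],[[0,0,0],0,0],[[0,0,0],0,0],[[0,0,0],0,0],[[0,0,0],0,0]]'
python3 - <<'E'
from cell import r
from h import *
q=r.snapshot("top");z=r.snapshot("scene")
o=np.zeros((300,800,3),np.uint8)
o[:,:400]=cv2.resize(q['frame'][130:280,120:320],(400,300));o[:,400:800]=cv2.resize(z['frame'][140:290,150:350],(400,300))
cv2.imwrite("pics/c4.png",o)
E
```

```text
time: 15.85
tcp_pos: [0.4372, 0.4027, 0.3348]
tcp_rot: [[-0.151, 0.989, 0.0], [0.989, 0.151, -0.0], [-0.0, 0.0, -1.0]]
ft_force: [-0.4, 1.0, -0.6]
opening: 0.0851
finger_force: 0.0
```

View pics/c4.png

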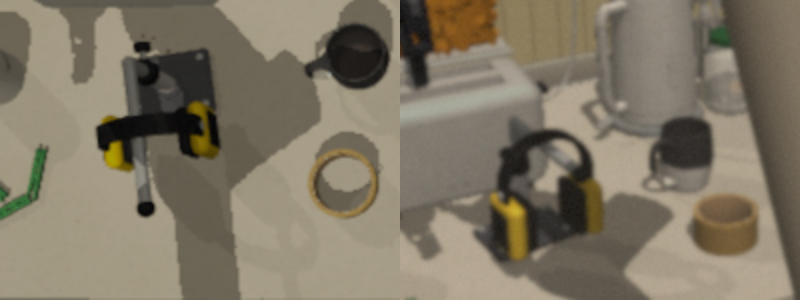

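The ear defenders hang over the bar with the crown up at top-crop (140,128) and one cup on each side at (115,145) and (203,130). The mug and tape have not moved, so I'm handing in.

```bash
python3 -c "
from cell import r
print(r.close_job())"
```

```text
the job is handed in; nothing more can be done
None
```

The yellow ear defenders hang over the rail bar, crown up with one cup on each side. I let go after the band touched the bar at about 7 N, and the job was handed in at about 16 s of the 48 s allowed, without a verdict shown.

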